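# Load a cast blank into the curing box through its dust flap

### The arm

A 6-joint arm with a two-finger parallel gripper is mounted at the origin on the work surface; the furniture and walls round the work are solid. World frame = base frame: x ahead of the robot, y to its left, z up, the work surface at z = 0. Lengths are in mm, angles in rad, forces in N, time in s.
With the tool pointing down it reaches from about 300 to 775 mm from the base axis. Payload 14.6 kg.
Tool frame: the origin (TCP) lies on the centre line of the jaws, within the pads' length; the fingertips stand 19 mm ahead of it and the grasp point (between the pads) is the TCP (bot.tip_reach is the distance from the TCP to the fingertips, in mm); z points along the fingers, y is the line along which they close (so a half turn about z gives the same grasp; the last joint's range is limited). The gripper opens to 85 mm and grips with 20 to 120 N. Pads are 22 mm wide; open, the fingers measure 114 mm over their backs; the gripper's body (76 mm by 85 mm) begins 54 mm behind the grasp point. The pads swing forward as they close: fully open they stand 13 mm farther back than shut.
Start: joints at [-1.283, 0.3, 1.521, -0, 1.321, -0.067], TCP at [191.064, -515.736, 250.281] pointing down, gripper open.
Joint ranges: [-3.03, 3.03], [-0.79, 2.21], [0.23, 2.52], [-1.04, 4.18], [0, 3.07], [-2.55, 2.55]. Speed limits (rad/s): [2.22, 2.22, 2.57, 3.14, 3.14, 3.14].

### API

Orientations are given as a unit quaternion [w, x, y, z].
In Python, from rig import bot gives the robot as it stands. Calls block until the motion is done:
- bot.move_to(position, orientation): joint-space move of the TCP to a pose.
- bot.servo_line(position, attitude=None, speed=150, until_force=None): straight line of the TCP; attitude=None keeps the orientation; speed is the mean speed in mm/s. With until_force (N) it stops when the force on the tool has changed by that much, and returns True; else False.
- bot.move_joints(angles): joint-space move.
- bot.move_gripper(opening, grip_force=None): finger opening in mm; grip_force is the grip in N (None keeps the last); returns when the fingers have stopped.
- bot.dwell(seconds).
- bot.ik(position, orientation): joint angles nearest the present ones, or None.
- bot.read_state(): the state.
- bot.read_camera(name): name is "scene" or "top" or "wrist"; returns a dict with "image" (384x512x3 uint8, blue, green, red), "depth" (384x512 float32, mm along the optical axis (not along the pixel's ray), 0 where there is no reading), "fovy" (degrees; the focal length in pixels is half the picture's height over the tangent of half this angle, whatever the lens; pixels are square), "cx", "cy" (the principal point, pixels), "k1" (the pictures are not rectified: a ray, as slopes to the right and down, at radius r is drawn at 1 + k1 r^2 times it, then the intrinsics apply), "eye" and "attitude" of the camera in the world; the wrist camera has in their place "mount" (4x4, takes a point from camera to tool coordinates, whose origin is the TCP and whose axes are the flange's). Camera axes: x right, y down, z forward; pixel columns grow to the right and rows downward; lengths in mm; the calibration is good to about 2 mm. A picture is of the moment at which its call begins: read the wrist's pose just before it.
A pose or a line that the arm cannot do raises bot.MotionError and nothing moves.
- bot.finish_job(): hands the job in; it is judged then, once.
The state is a dict: "clock": time; "joint_positions": joint angles; "qvel": joint speeds; "effort": joint torques, N m; "ee_pos": TCP position; "tool_rot": TCP orientation; "ft_force": force on the tool from outside, world axes, zero at the start; "moment": the same for the moment, N m; "grip_width": finger opening in mm; "grip_force": force on a finger pad.
Only numpy, scipy, OpenCV 4.12 (cv2) and the standard library are available. Lean on these libraries where they do the work, as an engineer would, in place of code of your own. Each camera call takes 0.05 s, during which the arm holds its last target. There are 200 camera calls.

### The job

Lay the longer of the two wood-and-resin blanks flat in the loading lane of the curing box, river side up, lengthwise between the guides and in front of the ram, and let go of it. Then push it with the ram's handle through the spring flap until it is wholly inside and the flap has swung shut behind it, and draw the ram fully home again. Leave the shorter blank and the other things on the table undisturbed.

Things in the scene. Friction and masses are not known exactly. Their poses are not given: they have to be found in the camera images.
- curing_box: Fixed curing box with loading lane on one grey base plate 515 x 106 x 12 mm. Origin: table height, mid-width, in the plane of the shut flap. Own +x: pushing direction, from the lane (x -0.287 to 0) through the port (x = 0) into the box (to x = 0.205); z up. Box has a clear cover, top 75 mm above the table, and the lane's deck and guides go on inside it.
- lane_mid (a point): Point on the deck at the middle of the lane's width, 80 mm before the port plane; axes as the curing box. The deck is 12 mm above the table, between two low guides 54 mm apart, 10 mm thick, whose tops are 24 mm above the table. With the ram home the free lane before its tongue is 160 mm long.
- port (a point): Point on the deck at the middle of the port, in the plane of the shut flap; axes as the curing box. Opening 62 mm wide, from the deck to 66 mm above the table; its posts and lintel are 16 mm deep (8 mm either side of the plane), top 76 mm above the table.
- flap (a joint): Angle of the aluminium port flap, rad: 0 shut, grows as it swings into the box, at most 1.55. Top edge hinged 64 mm above the table, 56 mm wide, light spring (about 1 N at the lower edge). A notch 38 mm wide, 18 mm high lets the ram's tongue pass. A 40 mm tall blank lifts it to 1.3 rad; it drops shut once the blank's rear end is about 50 mm past the port plane.
- ram (a joint): Travel of the ram along the lane, m: 0 fully home (drawn back), grows toward the box, end stop at 0.225; starts at 0 to 0.02. About 1.5 N friction, stays where left. At 0 its tongue's front end is 160 mm before the port plane and its handle's axis 265 mm before it; at 0.225 they are 65 mm past and 40 mm before it.
- ram_handle (a point): Point on the axis of the ram's upright black handle, 110 mm above the table, 105 mm behind the tongue's front end; axes as the curing box. Handle 24 mm along the lane x 30 mm across, rounded, from 54 to 134 mm above the table, on a dark carriage 50 mm long, 50 mm wide, top 54 mm above the table.
- ram_tip (a point): Middle of the front end of the ram's steel tongue, at deck height; axes as the curing box. Tongue 30 mm wide, from 2 to 14 mm above the deck, 80 mm long before the carriage.
- blank_long: the longer loose blank: wood block with a blue resin river on its top, 120 mm long (own x) x 46 mm wide (own y) x 40 mm tall, about 0.2 kg. Origin: centre of its underside. Starts flat on the table, river up.
- blank_short: the shorter blank of the same make, 75 mm long (own x) x 46 x 40 mm; origin: centre of its underside. Bystander, starts flat on the table.
- mica_jar: bystander: small round jar of mica powder, 52 mm across, 36 mm tall; origin: centre of its underside
- white_pot: bystander: white screw pot, 44 mm across, 32 mm tall; origin: centre of its underside
- stick_cup: bystander: clear cup of wooden sticks, 82 mm across, 119 mm tall with the sticks; origin: centre of its underside
- painted_bottle: bystander: turquoise painted bottle, 58 mm across, 110 mm tall; origin: centre of its underside
- water_bottle: bystander: small water bottle with a blue cap, 50 mm across, 145 mm tall; origin: centre of its underside
- small_carton: bystander: small printed carton, 53 x 75 x 62 mm; origin: centre of its underside

How it is judged:
By the outcome, as a careful person would: the job done as asked, in the order asked, and still so for the second after the job is handed in, with the robot touching nothing.
It also fails if it takes over 56 s, if anything falls off the work surface, if the arm or the gripper's body presses on something with over 40 N, if the wrist force passes 120 N, or if a joint passes its speed limit or range.

## Working session

There is one attempt and no reset: what is moved stays moved. The work goes in short steps, each a Python script; the robot and the scene stay as the last script left them, time stands still between calls to the robot, and variables do not carry over. Pictures are saved under pics/ and viewed, at most 10 in all, crops included, and the job is handed in when it is done.

```bash
ls; mkdir -p pics; cat > h.py <<'E'
import numpy as np, cv2
from rig import bot
from scipy.spatial.transform import Rotation as R
def rot(q): return R.from_quat([q[1],q[2],q[3],q[0]]).as_matrix()
def cam(name):
    s=bot.read_state(); c=bot.read_camera(name)
    if 'mount' in c:
        T=np.eye(4);T[:3,:3]=rot(s['tool_rot']);T[:3,3]=s['ee_pos'];T=T@np.array(c['mount']);c['Rm'],c['t']=T[:3,:3],T[:3,3]
    else:
        a=np.array(c['attitude']); c['Rm']=a if a.shape==(3,3) else rot(a); c['t']=np.array(c['eye'])
    f=192/np.tan(np.radians(c['fovy'])/2)
    c['K']=np.array([[f,0,c['cx']],[0,f,c['cy']],[0,0,1.]]);c['D']=np.array([c['k1'],0,0,0,0])
    return c
def rays(c,uv):
    p=cv2.undistortPoints(np.array(uv,float).reshape(-1,1,2),c['K'],c['D']).reshape(-1,2)
    return np.c_[p,np.ones(len(p))]@c['Rm'].T
def on_z(c,uv,z):
    r=rays(c,uv); return c['t']+r*((z-c['t'][2])/r[:,2])[:,None]
def cloud(c):
    v,u=np.mgrid[0:384,0:512]; r=rays(c,np.c_[u.ravel(),v.ravel()])
    P=c['t']+r*c['depth'].reshape(-1,1); P[c['depth'].ravel()<=0]=np.nan
    return P.reshape(384,512,3)
def down(yaw):  # tool z down, tool y (closing) at yaw+90deg; tool x along yaw
    c,s=np.cos(yaw),np.sin(yaw)
    q=R.from_matrix(np.array([[c,s,0],[s,-c,0],[0,0,-1]])).as_quat(); return [q[3],q[0],q[1],q[2]]
def px(c,P):
    q,_=cv2.projectPoints((np.atleast_2d(P)-c['t'])@c['Rm'],np.zeros(3),np.zeros(3),c['K'],c['D']); return q.reshape(-1,2)
E
python3 - <<'E'
from h import *
for n in('top','scene'):
    c=cam(n); cv2.imwrite(f'pics/{n}0.png',cv2.resize(c['image'],(768,576)))
    print(n,c['t'],c['Rm'].round(2).tolist(),c['k1'],c['fovy'])
    np.savez(f'{n}0.npz',**{k:c[k] for k in('image','depth','Rm','t','K','D')})
print(bot.read_state())
E
```

```text
pics
top [ 443.66826846  -73.41291158 1396.27072436] [[0.02, -1.0, 0.06], [-1.0, -0.02, 0.0], [-0.0, -0.06, -1.0]] -0.03670703312827567 51.745312138562696
scene [-549.05385766 -578.60352843  602.31707422] [[0.46, -0.35, 0.81], [-0.89, -0.2, 0.42], [0.02, -0.91, -0.4]] -0.046083159047489386 50.37185007978543
{'clock': 0.1, 'joint_positions': array([-1.28257032e+00,  3.00415380e-01,  1.52150436e+00,  1.55973931e-05,
        1.32072713e+00, -6.65906323e-02]), 'qvel': array([ 0.00063988, -0.00225315, -0.00088384,  0.00117009,  0.00094145,
       -0.0003801 ]), 'effort': array([ 2.96150014e-03, -5.44378459e+01, -3.62373126e+01, -1.18918729e-05,
        2.97159553e-03,  3.64099969e-05]), 'ee_pos': array([ 191.0313124 , -515.55614704,  249.78433346]), 'tool_rot': array([-5.24708634e-04,  9.84304580e-01,  1.76477237e-01, -5.07844662e-05]), 'ft_force': array([ 0.40937385, -1.19315872, -0.52920514]), 'moment': array([-0.0114261 ,  0.02887797, -0.06263027]), 'grip_force': 0.0, 'grip_width': 85.55373060476357}
```

View pics/top0.png

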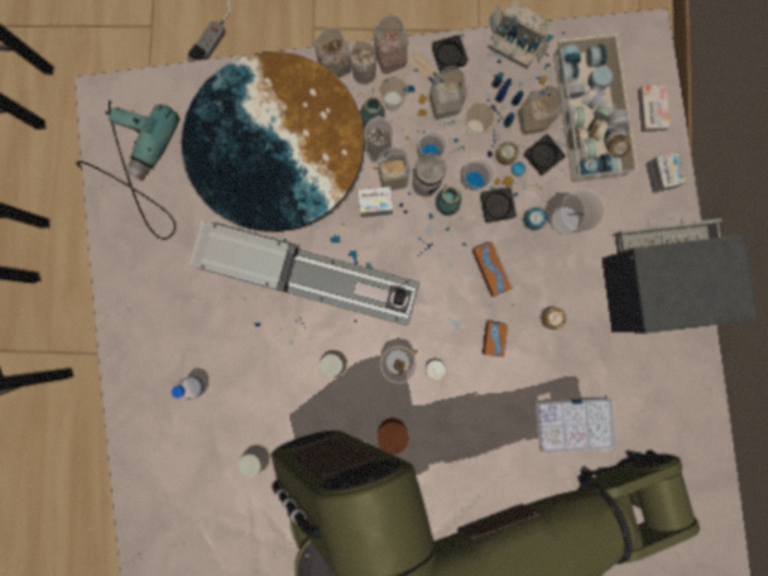

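View pics/scene0.png

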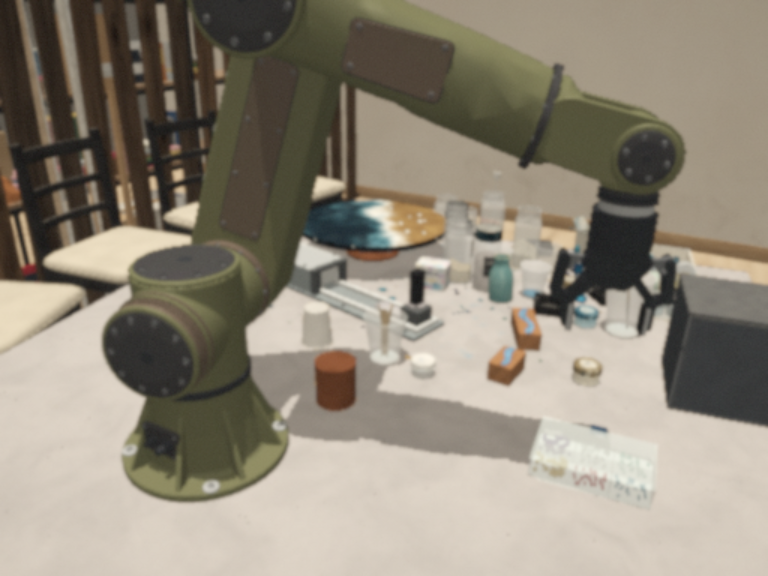

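The top view (display at 1.5x) shows the long blank at about (492,268), the short one at (496,338), the lane running from the ram end at (410,305) to the box's far end at (200,240), and the handle at (400,297). The stick cup is at (398,362).

```bash
python3 - <<'E'
from h import *
d=np.load('top0.npz'); c={k:d[k] for k in d}
P=cloud(c); 
hsv=cv2.cvtColor(c['image'],cv2.COLOR_BGR2HSV)
for nm,(u,v) in {'long':(328,179),'short':(330,225)}.items():
    m=np.zeros((384,512),bool); m[v-24:v+24,u-20:u+20]=1
    m&=(P[...,2]>33)&(P[...,2]<50)
    n,l=cv2.connectedComponents(m.astype(np.uint8)); m=l==l[v,u]
    xy=P[m][:,:2].astype(np.float32); print(nm,m.sum(),P[m][:,2].mean(),cv2.minAreaRect(xy))
for nm,q in {'handle':(400,293),'cup':(398,362),'pot':(436,369),'mica':(553,317),'boxtop':(240,250),'paintb':(448,200),'tray':(498,205)}.items():
    u,v=int(q[0]/1.5),int(q[1]/1.5); print(nm,P[v,u].round(0))
# lane axis: base-plate outer corners at z=12
uv=np.array([[418,280],[408,323],[207,222],[193,263]])/1.5
print(on_z(c,uv,12).round(0))
cv2.imwrite('pics/lane0.png',cv2.resize(c['image'][140:225,120:290],None,fx=4.6,fy=4.6,interpolation=cv2.INTER_CUBIC))
E
```

```text
long 468 41.23365019919156 ((583.699462890625, -329.83349609375), (119.79727935791016, 47.53855514526367), 23.87420082092285)
short 299 40.80512291996419 ((420.7759094238281, -339.1556396484375), (47.464691162109375, 74.87293243408203), 84.61632537841797)
handle [ 517. -113.  130.]
cup [nan nan nan]
pot [ 349. -202.   31.]
mica [ 475. -470.   31.]
boxtop [610. 244.  72.]
paintb [ 746. -226.   12.]
tray [ 740. -348.    2.]
[[ 554. -161.   12.]
 [ 453. -140.   12.]
 [ 680.  339.   12.]
 [ 582.  368.   12.]]
```

View pics/lane0.png

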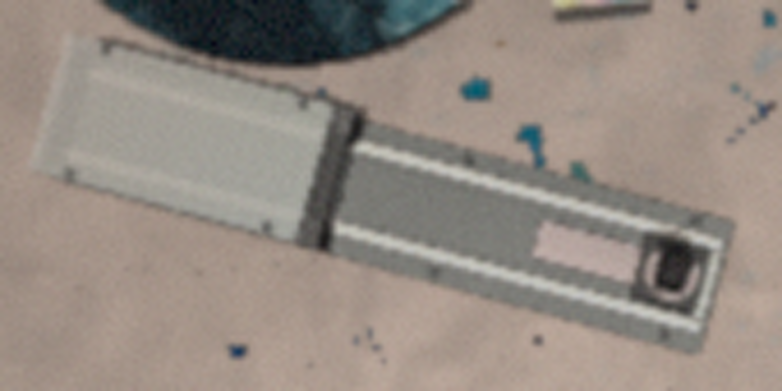

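The crop shows white guides from (357,148)–(718,243) and (337,230)–(695,325), plate-end corners at (735,222) and (697,352), port-beam band at x≈335, y≈95–245, and tongue front at (538,240).

```bash
python3 - <<'E'
from h import *
d=np.load('top0.npz'); c={k:d[k] for k in d}
f=lambda x,y:((x+.5)/4.6-.5+120,(y+.5)/4.6-.5+140)
g=on_z(c,[f(357,148),f(718,243),f(337,230),f(695,325)],24)
e=on_z(c,[f(735,222),f(697,352)],12)
t=on_z(c,[f(538,240)],26); l=on_z(c,[f(362,110),f(300,240),f(345,105),f(315,247)],76)
print(g.round(1),e.round(1),t.round(1),l.round(1),sep='\n')
a1=g[0]-g[1];a2=g[2]-g[3];yaw=np.arctan2(a1[1]+a2[1],a1[0]+a2[0])
print('yaw',np.degrees([np.arctan2(a1[1],a1[0]),np.arctan2(a2[1],a2[0]),yaw]))
ax=np.array([np.cos(yaw),np.sin(yaw)]);n=np.array([-ax[1],ax[0]])
print('lat g',(g[:,:2]@n),'e',e[:,:2]@n,'along e',e[:,:2]@ax,'tip',t[:,:2]@ax,'lintel',l[:,:2]@ax, l[:,:2]@n)
P=cloud(c);m=(P[...,2]>122)&(P[...,2]<140);m[:,:230]=0;m[:170]=0;m[225:]=0;m[:,290:]=0
h=np.nanmean(P[m],0);print('handle',h,m.sum(),h[:2]@ax,h[:2]@n)
# tall things near the lane
m=(P[...,2]>50);u=np.argwhere(m&(P[...,0]>300)&(P[...,0]<680)&(P[...,1]>-300)&(P[...,1]<-50));print(u.min(0),u.max(0))
for y in range(-400,420,100):
    pass
E
```

```text
[[ 598.7  124.7   24. ]
 [ 532.7 -150.2   24. ]
 [ 536.   137.9   24. ]
 [ 470.4 -134.1   24. ]]
[[ 549.8 -163.5   12. ]
 [ 450.2 -136.5   12. ]]
[[531.8 -14.3  26. ]]
[[620.8 114.4  76. ]
 [524.7 156.7  76. ]
 [624.2 127.   76. ]
 [519.8 145.6  76. ]]
yaw [76.50466334 76.43802181 76.47151408]
lat g [-552.88163207 -553.04519921 -488.90166645 -488.7380993 ] e [-572.79256305 -469.65767739] along e [-30.35121959 -27.42645395] tip [110.4614047] lintel [256.46472094 275.05856177 269.46284774 263.13470461] [-576.76537319 -473.44334936 -577.14092134 -471.32051174]
handle [ 507.89914053 -114.16855753  133.32898862] 65 7.811415073905802 -520.5141480020048
[191 254] [255 277]
```

```bash
python3 - <<'E'
from h import *
print(bot.tip_reach)
yb,yl=np.radians(23.87),np.radians(76.47)
for k in(0,np.pi):
    print([None if (j:=bot.ik(p,down(y+k))) is None else j.round(2) for p,y in(([584,-330,150],yb),([584,-330,37],yb),([531,-17,150],yl),([488,-190,130],yl))])
E
```

```text
19.0
[array([-0.57,  0.66,  1.24, -0.  ,  1.25,  0.59]), array([-0.57,  0.79,  1.3 , -0.  ,  1.05,  0.59]), array([-0.1 ,  0.36,  1.68, -0.  ,  1.09,  0.14]), array([-0.44,  0.38,  1.72, -0.  ,  1.05, -0.21])]
[None, None, None, None]
```

```bash
python3 - <<'E'
from h import *
q=down(np.radians(23.87))
bot.move_to([583.7,-329.8,130],q)
print(bot.servo_line([583.7,-329.8,37],speed=120,until_force=8))
bot.move_gripper(40,60); s=bot.read_state(); print(s['grip_width'],s['grip_force'],s['ee_pos'],s['ft_force'])
bot.servo_line([583.7,-329.8,130],speed=150)
yl=np.radians(76.47); ax=np.array([np.cos(yl),np.sin(yl)]);n=np.array([-ax[1],ax[0]])
p=ax*(266-78)+n*-520.9
bot.move_to([*p,130],down(yl))
s=bot.read_state(); print(s['grip_width'],s['grip_force'],s['ee_pos'],s['clock'])
c=cam('wrist'); cv2.imwrite('pics/w1.png',cv2.resize(c['image'],(768,576)))
np.savez('w1.npz',**{k:c[k] for k in('image','depth','Rm','t','K','D')}); print(c['t'])
E
```

```text
False
44.65475625191538 63.49254012107849 [ 584.04251544 -330.05345129   37.80821849] [ 0.33754554 -0.0729486   5.67009489]
44.534210866843075 62.65096664428711 [550.81461936  60.04578448 129.98836163] 5.3583
[570.30713317 138.77462803 252.90594119]
```

View pics/w1.png

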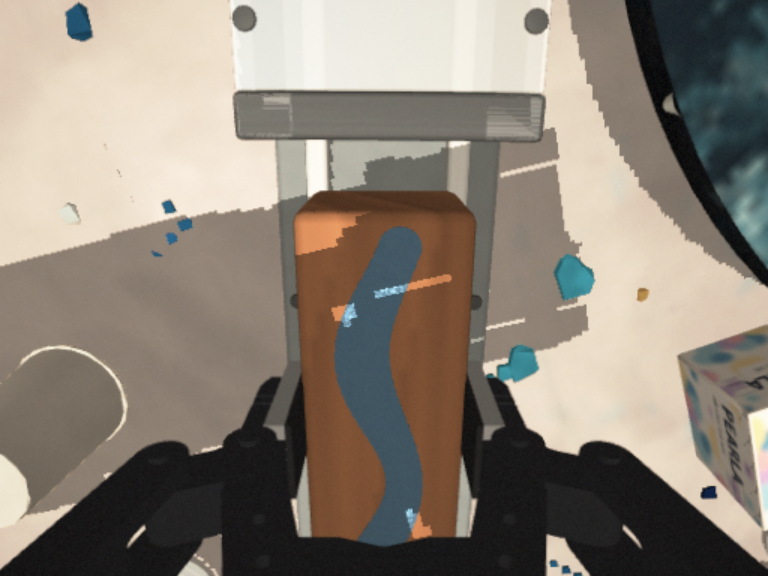

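The wrist view shows the blank held straight, river up, with its front end at y≈191–210. The port lintel spans x 235–544, y 92–139, and the guides are visible at x≈317 and x≈458, y≈165. I'll measure them from depth.

```bash
python3 - <<'E'
from h import *
d=np.load('w1.npz'); c={k:d[k] for k in d}; P=cloud(c)
yl=np.radians(76.47); ax=np.array([np.cos(yl),np.sin(yl)]);n=np.array([-ax[1],ax[0]])
A=P[...,:2]@ax; L=P[...,:2]@n; Z=P[...,2]
m=(Z>70)&(Z<82); m[:58]=0; m[98:]=0; m[:,:140]=0;m[:,380:]=0
r=cv2.minAreaRect(np.c_[A[m],L[m]].astype(np.float32)); print('lintel',m.sum(),Z[m].mean(),r)
m=np.zeros_like(m); m[140:235,190:325]=1; m&=(Z>115)&(Z<145)
r=cv2.minAreaRect(np.c_[A[m],L[m]].astype(np.float32)); print('blank',m.sum(),Z[m].mean(),r, A[m].max(),L[m].min(),L[m].max())
m=np.zeros_like(m); m[140:200,200:310]=1; m&=(Z>115)&(Z<145)
for v in(145,150,160,170,190,200):
    k=m[v] if v<200 else ((Z[v]>115)&(Z[v]<145)); k=np.flatnonzero((Z[v]>120)&(Z[v]<140)); k=k[(k>190)&(k<325)]
    if len(k): print(v,A[v,k].mean(),L[v,k].min(),L[v,k].max(),L[v,k].mean())
for v in (98,102,108,112,118):
    k=np.flatnonzero((Z[v]>20)&(Z[v]<29)); k=k[(k>180)&(k<340)]; g=[x for x in np.split(k,np.flatnonzero(np.diff(k)>3)+1) if len(x)>3]
    print('guide',v,[(A[v,x].mean().round(1),L[v,x].min().round(1),L[v,x].max().round(1)) for x in g])
s=bot.read_state(); print('tcp',s['ee_pos'][:2]@ax,s['ee_pos'][:2]@n)
E
```

```text
lintel 7345 75.11933227387125 ((269.23907470703125, -523.8963623046875), (106.02423858642578, 17.787254333496094), 89.91758728027344)
blank 11112 131.36712470564322 ((227.09658813476562, -522.0325927734375), (46.415985107421875, 38.57041931152344), 89.84601593017578) 246.39443126441628 -545.2830821759069 -498.86487409853845
145 244.6760349173681 -544.5327086314716 -499.62579992742 -522.2866566060738
150 242.93003816469832 -544.3713412929901 -498.86487409853845 -521.9334541798548
160 239.1704995736177 -544.9511322598 -499.5300620282541 -522.1710429411397
170 235.2839619824966 -544.5758987941081 -498.8741225171396 -521.9204251879332
190 227.4199128247847 -544.6271640006377 -499.5791167268594 -522.1094498091795
200 223.30507392051476 -544.5217764135855 -499.03097667324215 -521.8992849305512
guide 98 [(np.float64(255.5), np.float64(-496.2), np.float64(-487.5)), (np.float64(255.4), np.float64(-560.6), np.float64(-551.0))]
guide 102 [(np.float64(252.8), np.float64(-496.5), np.float64(-487.2)), (np.float64(252.8), np.float64(-559.8), np.float64(-550.7))]
guide 108 [(np.float64(248.9), np.float64(-495.8), np.float64(-487.1)), (np.float64(248.8), np.float64(-560.0), np.float64(-550.7))]
guide 112 [(np.float64(246.2), np.float64(-495.7), np.float64(-486.9)), (np.float64(246.2), np.float64(-560.3), np.float64(-550.8))]
guide 118 [(np.float64(242.3), np.float64(-495.7), np.float64(-486.7)), (np.float64(242.1), np.float64(-559.8), np.float64(-550.9))]
tcp 187.13200841681535 -521.486684540819
```

```bash
python3 - <<'E'
from h import *
yl=np.radians(76.47); ax=np.array([np.cos(yl),np.sin(yl)]);n=np.array([-ax[1],ax[0]])
p=ax*190+n*-522.7
bot.servo_line([*p,75],speed=150)
print(bot.servo_line([*p,49.5],speed=40,until_force=6)); s=bot.read_state(); print(s['ee_pos'],s['ft_force'],s['moment'],s['clock'])
E
```

```text
True
[552.30082174  62.40047412  49.78788915] [-2.56110291 -0.37977118  5.85059352] [0.0222108  0.19102017 0.02595774] 6.5417
```

```bash
python3 - <<'E'
from h import *
yl=np.radians(76.47); ax=np.array([np.cos(yl),np.sin(yl)]);n=np.array([-ax[1],ax[0]])
p=ax*190+n*-522.7
bot.move_gripper(80); s=bot.read_state(); print(s['grip_width'],s['ft_force'])
bot.servo_line([*p,200],speed=200)
p=ax*8+n*-522
bot.move_to([*p,200],down(yl))
s=bot.read_state(); print(s['ee_pos'],s['clock'])
c=cam('wrist'); cv2.imwrite('pics/w2.png',cv2.resize(c['image'],(768,576)))
np.savez('w2.npz',**{k:c[k] for k in('image','depth','Rm','t','K','D')})
c2=cam('top'); P=cloud(c2); m=(P[...,2]>44)&(P[...,2]<60); A=P[...,:2]@ax;L=P[...,:2]@n
m&=(A>90)&(A<257)&(abs(L+522)<40); r=cv2.minAreaRect(np.c_[A[m],L[m]].astype(np.float32)); print(m.sum(),r)
P=cloud(c);A=P[...,:2]@ax;L=P[...,:2]@n
m=(P[...,2]>44)&(P[...,2]<58)&(A>90)&(A<257)&(abs(L+522)<30); print(m.sum(),cv2.minAreaRect(np.c_[A[m],L[m]].astype(np.float32)))
m=(P[...,2]>100)&(P[...,2]<140)&(abs(A-8)<40)&(abs(L+522)<30); print('handle',m.sum(),P[m].mean(0) if m.any() else 0,A[m].max() if m.any() else 0)
E
```

```text
79.99021695216814 [ 0.2780014   0.15345874 -0.49405221]
[ 509.49222183 -113.82473559  199.51211989] 8.6417
468 ((189.69903564453125, -522.2725219726562), (46.46035385131836, 119.80589294433594), 89.84925079345703)
1511 ((136.5823516845703, -522.5730590820312), (46.1047477722168, 15.752922058105469), 89.67501831054688)
handle 2149 [ 509.36396615 -111.14462691  127.2793769 ] 19.29530477934612
```

View pics/w2.png

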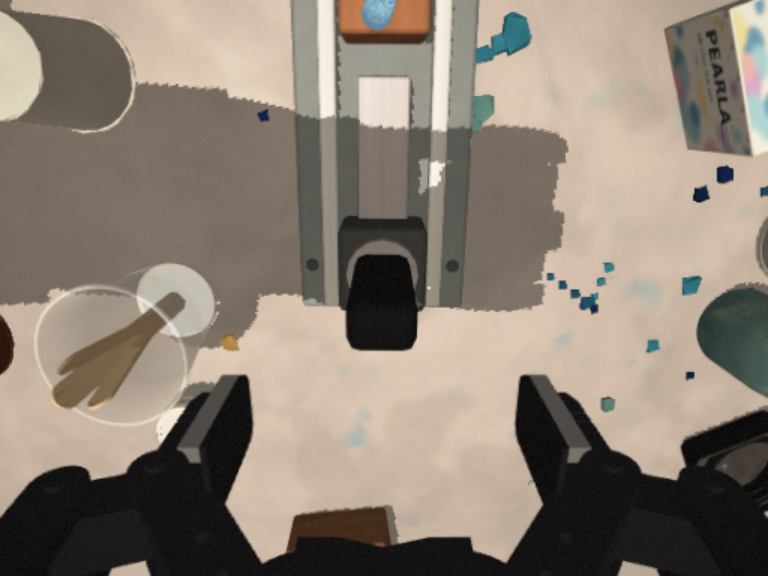

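The blank lies flat between the guides, with its rear end at (385,40) and the tongue front at (385,78). The handle top is at (382,300), centred in the jaws, and the stick cup at (110,355) is well clear. Now I'll grip the handle and push.

```bash
python3 - <<'E'
from h import *
yl=np.radians(76.47); ax=np.array([np.cos(yl),np.sin(yl)]);n=np.array([-ax[1],ax[0]])
P=lambda a,z=110,l=-522.3:[*(ax*a+n*l),z]
bot.move_gripper(60); 
print(bot.servo_line(P(7.3,200),speed=100), bot.servo_line(P(7.3),speed=120,until_force=8))
bot.move_gripper(20,40); s=bot.read_state(); print(s['grip_width'],s['grip_force'],s['ee_pos'],s['ft_force'])
for a,v in((100,80),(200,80),(222,40),(240,20)):
    h=bot.servo_line(P(a),speed=v,until_force=20 if a<230 else 10); s=bot.read_state()
    print(a,h,s['ee_pos'][:2]@ax,s['ee_pos'][:2]@n,s['ft_force'].round(1),s['clock'])
    if h: break
c=cam('top'); cv2.imwrite('pics/t3.png',cv2.resize(c['image'][120:240,100:300],(800,480),interpolation=cv2.INTER_CUBIC))
E
```

```text
False False
29.60988737133903 40.489938855171204 [ 508.26689021 -114.7437155   110.75751062] [-18.83601555   4.08726601  15.97777492]
100 False 100.21657862948051 -521.8462285552296 [-7.9  3.8 10.3] 11.9083
200 False 200.2141639239346 -522.7645418195679 [1.8 0.1 5.3] 13.3083
222 False 222.34636540046174 -522.9679606002979 [3.7 0.7 5.8] 14.0083
240 True 229.4295194657948 -523.0686308062326 [ 0.1 -2.5  5.5] 14.5333
```

View pics/t3.png

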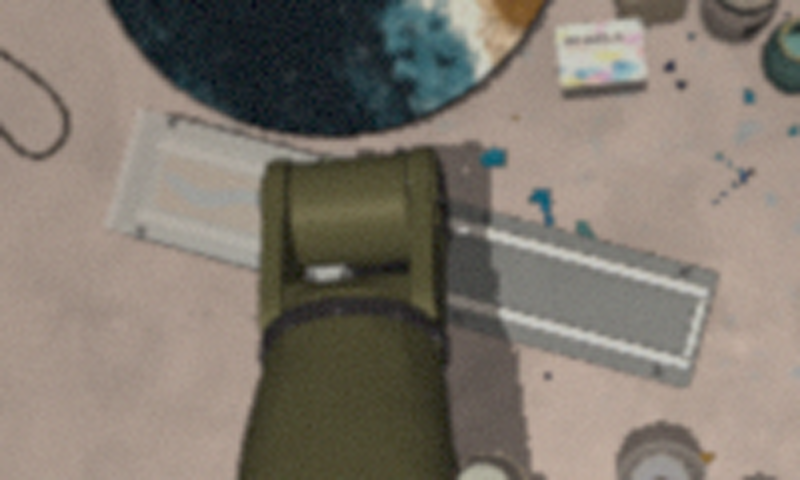

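The top view shows the blank under the clear cover at (165–260, 190), with the ram at its end stop. Now I'll draw it home.

```bash
python3 - <<'E'
from h import *
yl=np.radians(76.47); ax=np.array([np.cos(yl),np.sin(yl)]);n=np.array([-ax[1],ax[0]])
P=lambda a,z=110,l=-522.5:[*(ax*a+n*l),z]
for a,v in((120,80),(12,80),(-6,15)):
    h=bot.servo_line(P(a),speed=v,until_force=20 if a>0 else 10); s=bot.read_state()
    print(a,h,s['ee_pos'][:2]@ax,s['ft_force'].round(1),s['clock'])
    if h: break
bot.move_gripper(60); bot.dwell(.2); s=bot.read_state(); print(s['ft_force'])
q=s['ee_pos']; bot.servo_line([q[0],q[1],230],speed=150)
c=cam('wrist');W=cloud(c);A=W[...,:2]@ax;L=W[...,:2]@n
m=(W[...,2]>100)&(W[...,2]<140)&(abs(A-5)<40)&(abs(L+522)<30); print('handle front',A[m].max(),np.sort(A[m])[-20])
bot.move_to([300,-420,300],down(-.5))
c=cam('top'); cv2.imwrite('pics/t4.png',cv2.resize(c['image'][120:240,100:300],(800,480),interpolation=cv2.INTER_CUBIC))
T=cloud(c);A=T[...,:2]@ax;L=T[...,:2]@n;m=(T[...,2]>122)&(T[...,2]<140)&(abs(A-8)<60)&(abs(L+522)<30);print('handle top',T[m].mean(0),A[m].mean())
# closer look at port from the lane side
bot.move_to(P(40,260),down(yl)); s=bot.read_state(); print(s['clock'])
c=cam('wrist'); cv2.imwrite('pics/w4.png',cv2.resize(c['image'],(768,576)))
E
```

```text
120 False 119.9984300525356 [-8.9  0.4 14.6] 16.1
12 False 11.941377183540418 [-20.9   3.   21.7] 17.6
-6 True 4.386062935789668 [-2.9  4.4  7.4] 18.275
[-0.20779285 -0.05499058  0.13661833]
handle front 16.11628762638581 15.94441798158626
handle top [ 506.79730476 -117.02794679  133.30154094] 4.787356371296342
22.8083
```

View pics/t4.png

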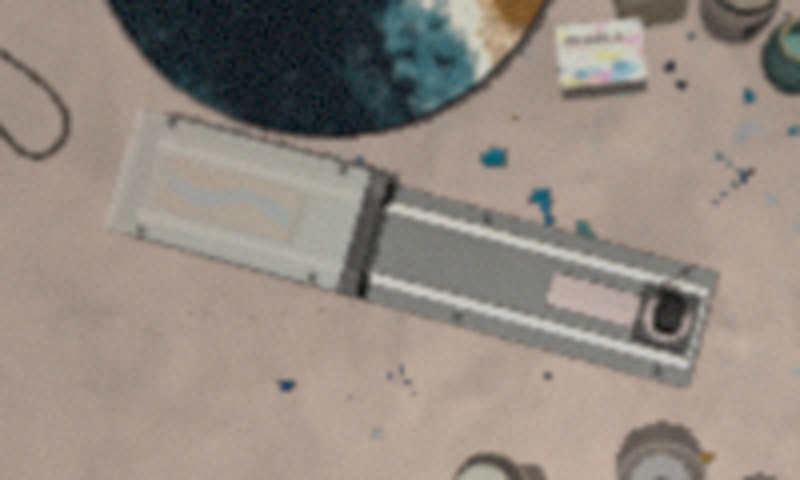

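View pics/w4.png

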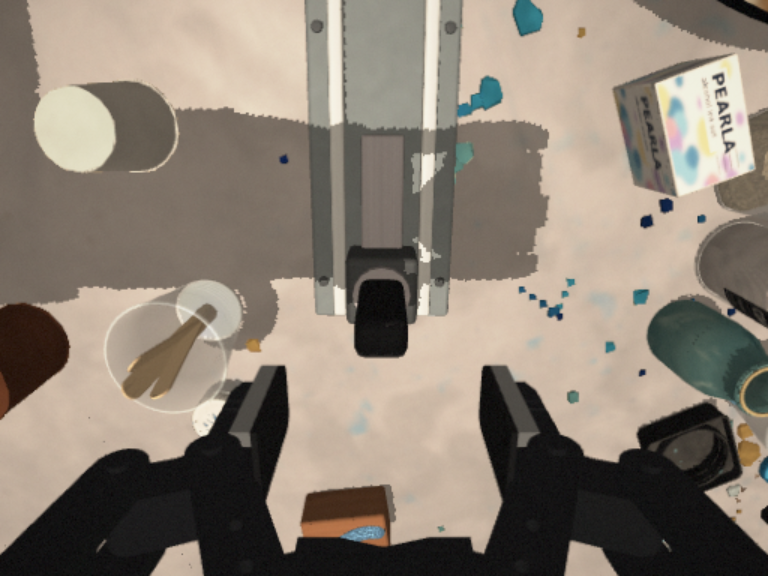

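Both views show the ram home (measured stroke 225.0 mm between the stops). The blank is inside the box, with its rear end about 60 mm past the port, at (300,215) against the lintel at (370,235). The bystanders show no sign of having moved, and the arm is clear.

```bash
python3 -c "
from rig import bot
bot.dwell(.5); print(bot.finish_job())"
```

```text
the job is handed in; nothing more can be done
None
```

I pushed the long blank fully into the curing box, river side up, drew the ram fully home, saw no bystanders disturbed and handed the job in at about 23 s; I took the flap to be shut because the blank's rear end is about 60 mm past the port, but did not see it directly.

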